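Bring the capped slide magazine to the front and press it home

TASK

Turn the slide carousel by its bare rubber rim until the magazine with the round cap is in line with the pointer on the stand, then press that magazine down by its cap until it is fully home, and let go. Press gently throughout (always under 20 N), do not touch the other magazines, do not touch the capped one before it is at the pointer, and leave the things around the carousel where they are.

Things in the scene. Friction and masses are not known exactly. Their poses are not given: they have to be found in the camera images.
- stand_axis (a point): Point on the table on the vertical turning axis of the carousel, under the centre of its fixed round grey stand (230 mm across, 22 mm high). Its -x axis points to the FRONT, towards the steel pointer. The white platter above is a smooth disc 270 mm across, 12 mm thick; its top face lies 60 to 80 mm above the table, set by hand, NOT measured: feel for it. It is sprung: gives 1 mm per 20 N.
- pointer_tip (a point): Tip of the front pointer, a dark steel cone lying on the table (32 mm thick at its root, which is under the platter), aimed roughly at the robot. The tip is 190 mm from the turning axis, outside the platter's edge, 16 mm above the table.
- platter (a joint): Turn of the platter, rad, anticlockwise from above positive; 0 = capped magazine at the pointer; 0.8 to 2.2 at the start. Friction (0.3 N m, 2.6 N at the rim) holds it. Nothing to hook on: press shut fingers on the flat rubber rim (95 to 135 mm from the axis) and drag along the arc; pressed with under about 6 N they slip. A white line across it lies outside the capped magazine.
- cap_magazine (a joint): How far the capped magazine is pressed down, m: 0 to 0.002 at the start (proud), 0.010 fully home on a rigid stop. About 6 N to move, stays where left. Grey block 36 mm (radial) x 50 x 40 high, centred 65 mm from the axis; on it a round cap 28 mm across, its top 60 mm above the platter's top face at 0, 50 mm when home.
- magazine_b (a joint): Press travel (m) of a plain magazine without cap, already home (0.010): same block, top 40 mm above the platter; centre 65 mm from the axis, 90 degrees anticlockwise of the capped one.
- magazine_c (a joint): The same, plain and home, opposite the capped one.
- magazine_d (a joint): The same, plain and home, 90 degrees clockwise of the capped one.
- slide_box: Bystander: open cardboard slide box 100 x 170 x 35 mm; origin at the centre of its underside.
- pen_pot: Bystander: navy square pen pot 75 x 75 x 90 mm with pens up to 150 mm high; origin at the centre of its underside.
- oil_bottle: Bystander: small amber bottle, 32 mm across, 70 mm high; origin at the centre of its underside.

How it is judged:
By the outcome, as a careful person would: the job done as asked, in the order asked, and still so for the second after the job is handed in, with the robot touching nothing.
It also fails if it takes over 62 s, if anything falls off the work surface, if the arm or the gripper's body presses on something with over 40 N, if the wrist force passes 120 N, or if a joint passes its speed limit or range.

ROBOT

A 6-joint arm with a two-finger parallel gripper is mounted at the origin on the work surface. World frame = base frame: x ahead of the robot, y to its left, z up, the work surface at z = 0. Lengths are in m, angles in rad, forces in N, time in s.
With the tool pointing down it reaches from about 0.3 to 0.775 m from the base axis. Payload 14.6 kg.
Tool frame: the origin (TCP) lies at the very end of the fingers, on their centre line; the grasp point (between the pads) lies ctrl.grasp_offset behind it (ctrl.grasp_offset is the distance from the TCP to the grasp point, in m); z points along the fingers, y is the direction in which the jaws open and shut (so a half turn about z gives the same grasp; the last joint's range is limited). The gripper opens to 94 mm and grips with 3 to 60 N. Pads are 16 mm wide; open, the fingers measure 119 mm over their backs; the gripper's body (75 mm by 177 mm) begins 78 mm behind the grasp point.
Start: joints at [1.156, 0.3, 1.521, -0, 1.321, -0.067], TCP at [0.187, 0.517, 0.205] pointing down, gripper open.
Joint ranges: [-3.03, 3.03], [-0.79, 2.21], [0.23, 2.52], [-1.04, 4.18], [0, 3.07], [-2.55, 2.55]. Speed limits (rad/s): [2.22, 2.22, 2.57, 3.14, 3.14, 3.14].

INTERFACE

Orientations are given as [roll, pitch, yaw] about the fixed x, y, z axes, in that order (R = Rz(yaw) Ry(pitch) Rx(roll)).
In Python, from station import ctrl gives the robot as it stands. The module is installed in compiled form; this text tells all that it offers.
- The arm moves only by the tool carry_out, never from a script. Its argument "deltas" is a list of rows, each an object of numbers: "x", "y", "z": the shift along the tool's x, y, z in units of 0.02 m (1.0 is 0.02 m); "wx", "wy", "wz": the turn, a rotation vector about the tool's x, y, z in units of 0.08 rad (1.0 is 0.08 rad); "jaw": the opening in per cent of the stroke, from 0 (shut) to 100 (fully open). A call has 1 to 12 rows; each row shifts and turns the commanded pose from where the row before left it, along the tool's axes as they then stand; what a row does not reach is not made up. A row lasts 1/12 s, in which the tool goes at most 41.7 mm and 7.16 degrees, less where a joint would pass 70% of its speed; a pose out of reach is approached as far as the arm can. A call with a number of a shift or a turn outside -1 to 1 is refused whole. A call with a gripper value outside its range is refused whole. The fingers move at their own pace and stop on an object; "squeeze" is the grip in N (left out, the last holds). Time passes only in rows, so rows that do not move let the fingers close. It gives the time, the measured TCP pose, the force and the opening at its end, in the units of the state.
- ctrl.get_obs(): the state, without advancing time (a new reading comes with each control period).
- ctrl.camera(name): name is "side" or "top"; returns the picture (420x560x3 uint8, blue, green, red); there is no depth.
- ctrl.camera_params(name): a dict with "mtx" (3x3 intrinsics, pixels), "origin" and "attitude" of the camera in the world. Camera axes: x right, y down, z forward; pixel columns grow to the right and rows downward; lengths in m; the calibration is good to about 2 mm. A picture is of the moment at which its call begins. camera_params takes no time and is no camera call.
- ctrl.hand_in(): hands the job in, once; it reports no verdict.
Trained networks look in the newest picture that a camera, given by its name, has taken for a name from the list of things; names that differ only in an ending like _2 or _b are one class to them, and where a whole thing is asked for, a point or a joint stands for the part that bears it (a point fixed in the world has none). Each returns a list of dicts, best first, with "conf" (0 to 1); they miss things now and then, are a little off and sometimes report something else, mostly with a low value. They report only what shows in the picture. A call takes as long as a camera call.
- ctrl.boxes_of(camera, label): "rect" ([left, top, right, bottom] in pixels, round what is visible of it).
- ctrl.mark_of(camera, label): "position" ([row, column] in pixels: a listed point, or the origin of a listed thing).
The state is a dict: "time_s": time; "qpos": joint angles; "joint_vel": joint speeds; "tau": joint torques, N m; "ee_pos": TCP position; "eef_rot": TCP orientation; "force": force on the tool from outside, world axes, zero at the start; "moment": the same for the moment, N m; "grip_width": finger opening in m.
Only numpy, scipy, OpenCV 4.12 (cv2) and the standard library are available. Lean on these libraries where they do the work, as an engineer would, in place of code of your own. Each camera call takes 0.05 s, during which the arm holds its last target.

## Working session

There is one attempt and no reset: what is moved stays moved. The work goes in short steps, Python scripts to look and compute and a tool call to move; the robot and the scene stay as the last step left them, time stands still between calls to the robot, and variables do not carry over. Pictures are saved under pics/ and viewed, and the job is handed in when it is done.

Besides the shell and the picture viewer there is one more tool, called after "Request:" as a command line: name --argument value ..., lists and objects as JSON in quotes. carry_out: Moves the arm, as the interface text tells. Its arguments: {"type":"object","properties":{"deltas":{"type":"array"},"squeeze":{"type":"number"}},"required":["deltas"]}

```bash
mkdir -p pics; ls; python3 - <<'E'
from station import ctrl
import cv2
o=ctrl.get_obs(); print({k:(o[k]) for k in o})
print(ctrl.grasp_offset)
for c in("top","side"):
    im=ctrl.camera(c); cv2.imwrite(f"pics/{c}0.png",im); print(c,ctrl.camera_params(c))
    for l in("stand_axis","pointer_tip","cap_magazine","platter"):
        print(l,ctrl.mark_of(c,l)[:3])
E
```

```text
pics
{'time_s': 0.0, 'qpos': array([ 1.15639625e+00,  3.00484200e-01,  1.52155669e+00,  2.43799739e-06,
        1.32070535e+00, -6.65961146e-02]), 'joint_vel': array([ 0.00135034, -0.00061612,  0.00033771,  0.00071076,  0.00059452,
        0.00133776]), 'tau': array([ 7.47041622e-05, -5.31801081e+01, -3.52738810e+01,  7.07524410e-02,
        2.43816606e-02,  6.87772672e-05]), 'ee_pos': array([0.18735618, 0.51683435, 0.20488947]), 'eef_rot': array([-3.14044179e+00, -7.91235132e-05,  2.79378804e+00]), 'force': array([ 0.01665436, -0.45969121, -0.05770151]), 'moment': array([-0.01496004, -0.0168676 , -0.00855625]), 'grip_width': 0.09354644437793241}
0.0188
top {'mtx': array([[420.78533665,   0.        , 274.91500763],
       [  0.        , 420.78533665, 208.21356894],
       [  0.        ,   0.        ,   1.        ]]), 'origin': array([ 0.38366343, -0.01989656,  1.23316725]), 'attitude': array([-3.04381006,  0.01155814, -1.58590795])}
stand_axis []
pointer_tip [{'position': [254.3, 285.1], 'conf': 0.6}]Traceback (most recent call last):
  File "<stdin>", line 8, in <module>
ValueError: it knows: oil_bottle, pen_pot, pointer_tip, slide_box, stand_axis
```

```bash
python3 - <<'E'
from station import ctrl
import cv2
for c in("top","side"):
    im=ctrl.camera(c); cv2.imwrite(f"pics/{c}1.png",im)
    cv2.imwrite(f"pics/{c}1z.png",cv2.resize(im,(800,600),interpolation=cv2.INTER_CUBIC))
    for l in("pointer_tip","stand_axis"): print(c,l,ctrl.mark_of(c,l)[:3])
    for l in("cap_magazine","platter"):
        try: print(c,l,ctrl.boxes_of(c,l)[:4])
        except Exception as e: print(e)
print(ctrl.camera_params("side"))
E
```

```text
top pointer_tip [{'position': [250.8, 284.1], 'conf': 0.68}]
top stand_axis [{'position': [252.3, 282.7], 'conf': 0.25}]
top cap_magazine [{'rect': [305.6, 183.4, 320.7, 206.3], 'conf': 0.85}]
top platter [{'rect': [243.5, 139.0, 334.7, 232.1], 'conf': 0.8}]
side pointer_tip [{'position': [236.2, 352.7], 'conf': 0.82}]
side stand_axis []
side cap_magazine [{'rect': [282.5, 165.7, 307.2, 195.7], 'conf': 0.63}]
side platter [{'rect': [215.5, 163.2, 334.9, 255.6], 'conf': 0.73}]
{'mtx': array([[482.72810859,   0.        , 285.18094711],
       [  0.        , 482.72810859, 211.97869554],
       [  0.        ,   0.        ,   1.        ]]), 'origin': array([0.39985034, 0.65505767, 0.86569435]), 'attitude': array([-2.4172402 ,  0.01926743, -2.96638217])}
```

View pics/top1z.png

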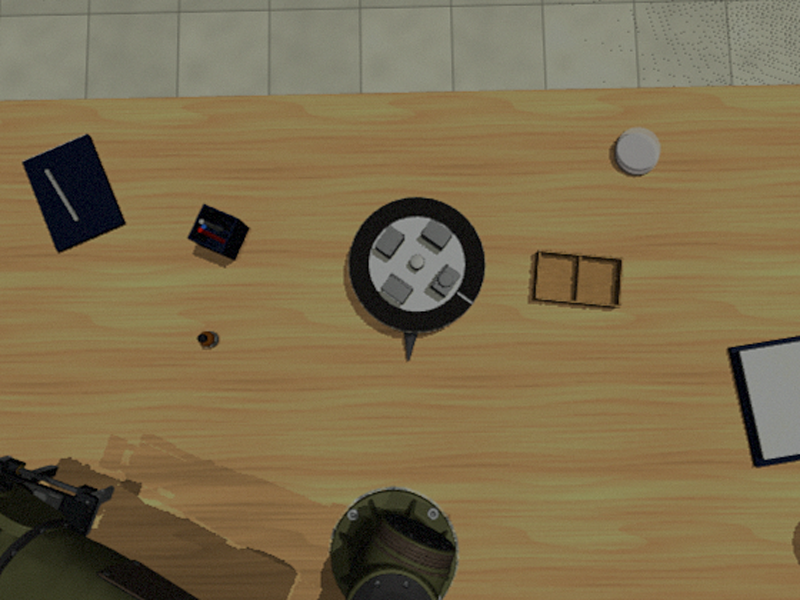

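View pics/side1z.png

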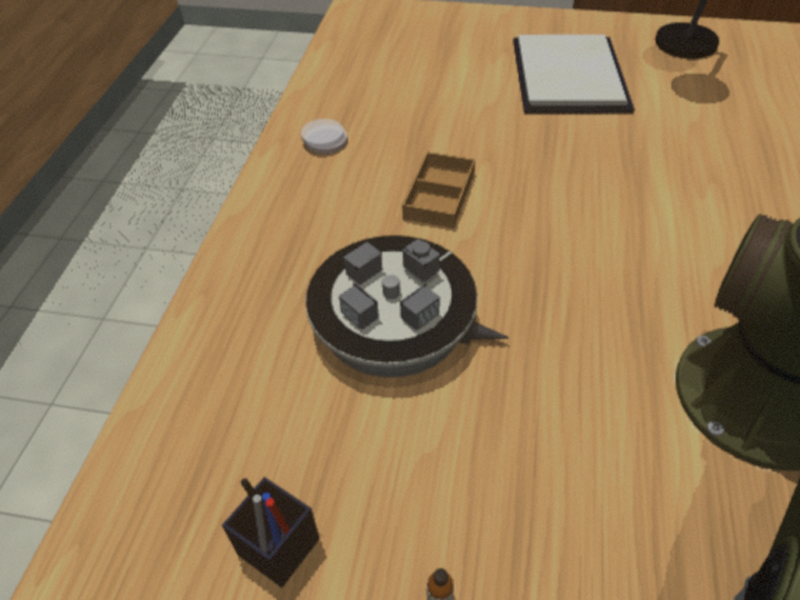

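```bash
cat > h.py <<'E'
from station import ctrl
import numpy as np, cv2
from scipy.spatial.transform import Rotation as Ro
def cam(c):
    p=ctrl.camera_params(c); R=Ro.from_euler('xyz',p['attitude']).as_matrix()
    return p['mtx'],R,np.array(p['origin'])
def ray(c,u,v):
    K,R,o=cam(c); d=R@np.linalg.solve(K,[u,v,1]); return o,d
def onz(c,u,v,z):
    o,d=ray(c,u,v); return o+d*(z-o[2])/d[2]
def proj(c,P):
    K,R,o=cam(c); q=(np.atleast_2d(P)-o)@R@K.T; return q[:,:2]/q[:,2:]
def tri(a,b):
    o1,d1=ray('top',*a);o2,d2=ray('side',*b)
    s=np.linalg.lstsq(np.c_[d1,-d2],o2-o1,rcond=None)[0]
    p,q=o1+s[0]*d1,o2+s[1]*d2; return (p+q)/2,np.linalg.norm(p-q)
def rect(c,img,ctr,z,half=.16,px=2500):
    # image of plane z: column = y left->right decreasing, row= x decreasing downward
    n=int(2*half*px); K,R,o=cam(c)
    w=np.array([[ctr[0]+half,ctr[1]+half,z],[ctr[0]+half,ctr[1]-half,z],[ctr[0]-half,ctr[1]-half,z],[ctr[0]-half,ctr[1]+half,z]])
    H=cv2.getPerspectiveTransform(proj(c,w).astype(np.float32),np.float32([[0,0],[n,0],[n,n],[0,n]]))
    return cv2.warpPerspective(img,H,(n,n),flags=cv2.INTER_CUBIC)
E
python3 - <<'E'
from h import *
print(tri((285.1,251.5),(352.7,236.2)))
print(proj('top',[0,0,0]))
t=cv2.imread('pics/top1.png');s=cv2.imread('pics/side1.png')
# platter: dark pixels
for n,im,(x0,y0,x1,y1) in(('top',t,(235,130,345,242)),('side',s,(208,155,342,262))):
    g=im.max(2)[y0:y1,x0:x1]; m=(g<60).astype(np.uint8)
    cs,_=cv2.findContours(m,cv2.RETR_EXTERNAL,cv2.CHAIN_APPROX_NONE); c=max(cs,key=cv2.contourArea)
    e=cv2.fitEllipse(c); print(n,e[0][0]+x0,e[0][1]+y0,e[1:])
    cv2.imwrite(f'pics/m{n}.png',cv2.resize(np.hstack([im[y0:y1,x0:x1],cv2.cvtColor(m*255,cv2.COLOR_GRAY2BGR)]),None,fx=3,fy=3,interpolation=cv2.INTER_NEAREST))
E
```

```text
(array([ 0.3812353 , -0.03510137,  0.01576347]), np.float64(0.00711169804742047))
[[274.97053013 385.91117778]]
top 291.1247367858887 185.84432220458984 ((86.16100311279297, 90.52611541748047), 11.278478622436523)
side 272.77184295654297 211.78582382202148 ((74.09716033935547, 110.18936157226562), 91.17578887939453)
```

View pics/mtop.png

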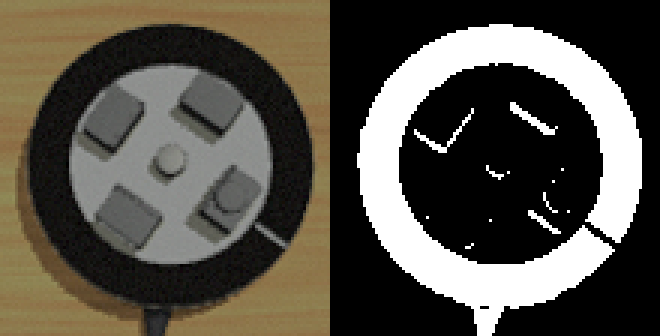

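View pics/mside.png

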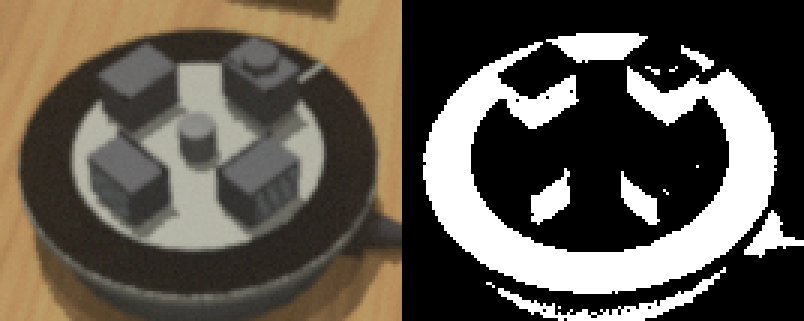

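```bash
cat >> h.py <<'E'
from scipy.optimize import minimize
from scipy.ndimage import map_coordinates
TH=np.linspace(0,2*np.pi,361)[:-1]
def circ(ctr,r,th=TH): return np.c_[ctr[0]+r*np.cos(th),ctr[1]+r*np.sin(th),np.full(len(th),ctr[2])]
def samp(g,c,P):
    q=proj(c,P); return map_coordinates(g,[q[:,1],q[:,0]],order=1,mode='nearest')
def cost(p,ims):
    s=0
    for c,g in ims.items():
        for k,r in enumerate((.095,.135)):
            d=0.004
            a=samp(g,c,circ(p,r-d));b=samp(g,c,circ(p,r+d))
            s+=np.mean(np.clip((a-b) if k==0 else (b-a),0,80))
    return -s
def fit(ims,z=None,x0=(.565,-.05,.07)):
    if z is None: r=minimize(cost,x0,(ims,),method='Nelder-Mead',options=dict(initial_simplex=np.array([x0]+[np.array(x0)+.012*np.eye(3)[i] for i in range(3)])));return r.x,r.fun
    r=minimize(lambda p:cost([*p,z],ims),x0[:2],method='Nelder-Mead',options=dict(initial_simplex=np.array([x0[:2]]+[np.array(x0[:2])+.012*np.eye(2)[i] for i in range(2)])));return np.r_[r.x,z],r.fun
def load(f): return cv2.GaussianBlur(cv2.imread(f),(0,0),.6).max(2).astype(float)
E
python3 - <<'E'
from h import *
t=load('pics/top1.png');s=load('pics/side1.png')
x0=onz('top',291.6,185.5,.07);print(x0)
print(fit({'top':t,'side':s},x0=x0))
for z in(.06,.07,.08): print(z,fit({'top':t},z,x0),fit({'side':s},z,x0))
c,_=fit({'top':t,'side':s},x0=x0)
# line angle in top
for cam_,g in(('top',t),('side',s)):
  th=np.radians(np.arange(0,360,1.))
  pr=np.mean([samp(g,cam_,circ(c,r,th)) for r in np.arange(.105,.129,.003)],0)
  k=pr.argmax(); idx=np.arange(k-6,k+7)%360; w=np.clip(pr[idx]-np.median(pr)-8,0,None); print(cam_,'line',k,pr[k],k+(w*np.arange(-6,7)).sum()/w.sum(),np.median(pr))
cv2.imwrite('pics/ptr.png',np.hstack([cv2.resize(cv2.imread('pics/top1.png')[215:260,260:310],None,fx=8,fy=8,interpolation=0),cv2.resize(cv2.imread('pics/side1.png')[215:260,315:365],None,fx=8,fy=8,interpolation=0)]))
E
```

```text
[ 0.56090171 -0.05570894  0.07      ]
(array([ 0.56645535, -0.05572994,  0.06649059]), np.float64(-269.3695705859077))
0.06 (array([ 0.56659778, -0.05574156,  0.06      ]), np.float64(-151.86811075524372)) (array([ 0.5701242 , -0.06215618,  0.06      ]), np.float64(-124.90406806820204))
0.07 (array([ 0.56511834, -0.05557503,  0.07      ]), np.float64(-150.25396141250195)) (array([ 0.56751689, -0.052866  ,  0.07      ]), np.float64(-118.29583443516232))
0.08 (array([ 0.56282773, -0.05458075,  0.08      ]), np.float64(-143.50122334559762)) (array([ 0.56466993, -0.0421723 ,  0.08      ]), np.float64(-105.49096074094464))
top line 233 100.82637069467522 232.62734400976413 19.440229137988283
side line 234 116.37476154787929 234.67469141144198 47.94645431166202
```

View pics/ptr.png

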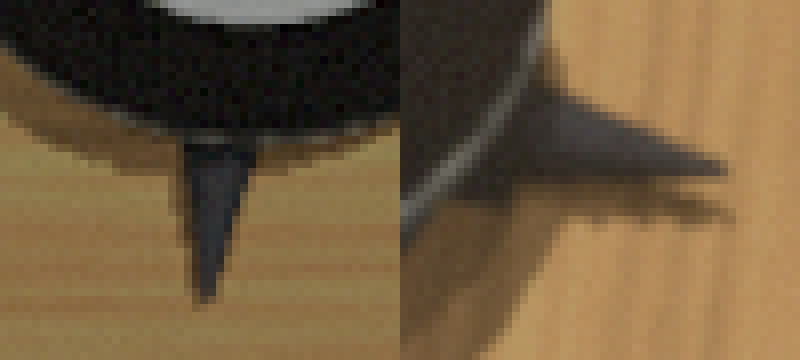

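The crops show the pointer tip at about (285.3, 252.2) in the top view and (355.5, 235.8) in the side view. The white line is on the robot's right-front side of the rim.

```bash
python3 - <<'E'
from h import *
print(tri((285.3,252.2),(355.5,235.8)))
c=np.array([.5663,-.0556,.0665])
for n,u,v in(('top',285.3,252.2),('side',355.5,235.8)):
    p=onz(n,u,v,.016); d=p[:2]-c[:2]; print(n,p,np.linalg.norm(d),np.degrees(np.arctan2(d[1],d[0]))%360)
t=load('pics/top1.png');s=load('pics/side1.png')
print(fit({'top':t},.0665,c),fit({'side':s},.0665,c))
# pointer axis in top: dark centroid per row
im=cv2.imread('pics/top1.png').astype(float)
for r in range(236,253):
    red=im[r,275:300,2]; m=red<75; print(r,275+np.nonzero(m)[0].mean() if m.any() else None,m.sum(),end=' | ')
for n in('slide_box','pen_pot','oil_bottle'): print(n,[ (d['position'],d['conf'],onz('top',d['position'][1],d['position'][0],0)[:2]) for d in ctrl.mark_of('top',n)[:1]])
E
```

```text
(array([ 0.37721626, -0.03559338,  0.01781185]), np.float64(0.0030699328995797406))
top [ 0.37566976 -0.0355818   0.016     ] 0.19167842060099727 174.00530381829876
side [ 0.37870595 -0.03709652  0.016     ] 0.18850439733616642 174.36680897839932Traceback (most recent call last):
  File "<stdin>", line 7, in <module>
  File "h.py", line 39, in fit
    r=minimize(lambda p:cost([*p,z],ims),x0[:2],method='Nelder-Mead',options=dict(initial_simplex=np.array([x0[:2]]+[np.array(x0[:2])+.012*np.eye(2)[i] for i in range(2)])));return np.r_[r.x,z],r.fun
    res = _minimize_neldermead(fun, x0, args, callback, bounds=bounds,
                               **options)
    fxr = func(xr)
    fx = function(np.copy(x), *(wrapper_args + args))
  File "h.py", line 39, in <lambda>
    r=minimize(lambda p:cost([*p,z],ims),x0[:2],method='Nelder-Mead',options=dict(initial_simplex=np.array([x0[:2]]+[np.array(x0[:2])+.012*np.eye(2)[i] for i in range(2)])));return np.r_[r.x,z],r.fun
                        ~~~~^^^^^^^^^^^^
  File "h.py", line 34, in cost
    a=samp(g,c,circ(p,r-d));b=samp(g,c,circ(p,r+d))
  File "h.py", line 28, in samp
    q=proj(c,P); return map_coordinates(g,[q[:,1],q[:,0]],order=1,mode='nearest')
  File "h.py", line 12, in proj
    K,R,o=cam(c); q=(np.atleast_2d(P)-o)@R@K.T; return q[:,:2]/q[:,2:]
          ~~~^^^
  File "h.py", line 5, in cam
    p=ctrl.camera_params(c); R=Ro.from_euler('xyz',p['attitude']).as_matrix()
ValueError: time passes only in moves, steps and waits
```

Request:
carry_out --deltas '[{"wz":-0.87,"jaw":0},{"wz":-0.87,"jaw":0},{"wz":-0.87,"jaw":0},{"wz":-0.87,"jaw":0},{"wz":-0.87,"jaw":0},{"x":-0.4,"y":-0.95,"jaw":0},{"x":-0.4,"y":-0.95,"jaw":0},{"x":-0.4,"y":-0.95,"jaw":0},{"x":-0.4,"y":-0.95,"jaw":0},{"x":-0.4,"y":-0.95,"jaw":0},{"x":-0.4,"y":-0.95,"jaw":0},{"x":-0.4,"y":-0.95,"jaw":0}]' --squeeze 20

```text
invalid input
```

```bash
sed -i 's/^def cam(c):/import functools\n@functools.lru_cache\ndef cam(c):/' h.py; python3 - <<'E'
from h import *
c=np.array([.5663,-.0556,.0665])
t=load('pics/top1.png');s=load('pics/side1.png')
print(fit({'top':t},.0665,c),fit({'side':s},.0665,c))
im=cv2.imread('pics/top1.png').astype(float)
for r in range(236,253):
    red=im[r,275:300,2]; m=red<75; print(r,275+np.nonzero(m)[0].mean() if m.any() else None,m.sum(),end=' | ')
for k,v in ctrl.get_obs().items(): print(k,np.round(v,4))
E
```

```text
(array([ 0.56569699, -0.05589563,  0.0665    ]), np.float64(-151.1331848646444)) (array([ 0.5684419, -0.0561386,  0.0665   ]), np.float64(-121.86336686035716))
236 286.0 9 | 237 286.5 8 | 238 286.5 8 | 239 286.0 7 | 240 286.0 7 | 241 286.0 7 | 242 285.5 6 | 243 285.5 6 | 244 286.0 5 | 245 285.5 4 | 246 285.5 4 | 247 285.5 4 | 248 285.5 4 | 249 285.0 3 | 250 285.0 3 | 251 285.5 2 | 252 None 0 | time_s 0.65
qpos [ 1.1564  0.2999  1.521  -0.      1.3207 -0.0666]
joint_vel [-0.0002 -0.0001 -0.0009  0.0016 -0.0005  0.0008]
tau [ 7.00000e-04 -5.31543e+01 -3.52855e+01  7.09000e-02  2.14000e-02
  0.00000e+00]
ee_pos [0.1874 0.517  0.2054]
eef_rot [-3.1416 -0.      2.7938]
force [ 0.0338  1.4275 -0.1433]
moment [-0.0007 -0.0121  0.0117]
grip_width 0.0939
```

Request:
carry_out --deltas '[{"x":0,"y":0,"z":0,"wx":0,"wy":0,"wz":-0.87,"jaw":0}]'

```text
time_s: 0.73
ee_pos: [0.1875, 0.5171, 0.2055]
eef_rot: [3.142, 0.0, 2.862]
force: [0.1, -1.0, 0.8]
grip_width: 0.0899
```

Request:
carry_out --deltas '[{"x":0,"y":0,"z":0,"wx":0,"wy":0,"wz":-0.87,"jaw":0},{"x":0,"y":0,"z":0,"wx":0,"wy":0,"wz":-0.87,"jaw":0},{"x":0,"y":0,"z":0,"wx":0,"wy":0,"wz":-0.87,"jaw":0},{"x":0,"y":0,"z":0,"wx":0,"wy":0,"wz":-0.87,"jaw":0},{"x":-0.4,"y":-0.95,"z":0,"wx":0,"wy":0,"wz":0,"jaw":0},{"x":-0.4,"y":-0.95,"z":0,"wx":0,"wy":0,"wz":0,"jaw":0},{"x":-0.4,"y":-0.95,"z":0,"wx":0,"wy":0,"wz":0,"jaw":0},{"x":-0.4,"y":-0.95,"z":0,"wx":0,"wy":0,"wz":0,"jaw":0},{"x":-0.4,"y":-0.95,"z":0,"wx":0,"wy":0,"wz":0,"jaw":0},{"x":-0.4,"y":-0.95,"z":0,"wx":0,"wy":0,"wz":0,"jaw":0},{"x":-0.4,"y":-0.95,"z":0,"wx":0,"wy":0,"wz":0,"jaw":0},{"x":-0.4,"y":-0.95,"z":0,"wx":0,"wy":0,"wz":0,"jaw":0}]' --squeeze 20

```text
time_s: 1.73
ee_pos: [0.2517, 0.3642, 0.2055]
eef_rot: [3.141, 0.0, -3.141]
force: [-0.7, 0.2, 0.4]
grip_width: 0.0105
```

Request:
carry_out --deltas '[{"x":-0.43,"y":-0.97,"z":0,"wx":0,"wy":0,"wz":0,"jaw":0},{"x":-0.43,"y":-0.97,"z":0,"wx":0,"wy":0,"wz":0,"jaw":0},{"x":-0.43,"y":-0.97,"z":0,"wx":0,"wy":0,"wz":0,"jaw":0},{"x":-0.43,"y":-0.97,"z":0,"wx":0,"wy":0,"wz":0,"jaw":0},{"x":-0.43,"y":-0.97,"z":0,"wx":0,"wy":0,"wz":0,"jaw":0},{"x":-0.43,"y":-0.97,"z":0,"wx":0,"wy":0,"wz":0,"jaw":0},{"x":-0.43,"y":-0.97,"z":0,"wx":0,"wy":0,"wz":0,"jaw":0},{"x":-0.43,"y":-0.97,"z":0,"wx":0,"wy":0,"wz":0,"jaw":0},{"x":-0.43,"y":-0.97,"z":0,"wx":0,"wy":0,"wz":0,"jaw":0},{"x":-0.43,"y":-0.97,"z":0,"wx":0,"wy":0,"wz":0,"jaw":0},{"x":-0.43,"y":-0.97,"z":0,"wx":0,"wy":0,"wz":0,"jaw":0},{"x":-0.43,"y":-0.97,"z":0,"wx":0,"wy":0,"wz":0,"jaw":0}]'

```text
time_s: 2.73
ee_pos: [0.355, 0.1313, 0.2056]
eef_rot: [3.141, 0.0, -3.141]
force: [0.4, 0.9, -0.2]
grip_width: 0.0003
```

Request:
carry_out --deltas '[{"x":-0.43,"y":-0.97,"z":0,"wx":0,"wy":0,"wz":0,"jaw":0},{"x":-0.43,"y":-0.97,"z":0,"wx":0,"wy":0,"wz":0,"jaw":0},{"x":-0.43,"y":-0.97,"z":0,"wx":0,"wy":0,"wz":0,"jaw":0},{"x":-0.43,"y":-0.97,"z":0,"wx":0,"wy":0,"wz":0,"jaw":0},{"x":-0.43,"y":-0.97,"z":0,"wx":0,"wy":0,"wz":0,"jaw":0},{"x":-0.43,"y":-0.97,"z":0,"wx":0,"wy":0,"wz":0,"jaw":0},{"x":-0.43,"y":-0.97,"z":0,"wx":0,"wy":0,"wz":0,"jaw":0},{"x":-0.43,"y":-0.97,"z":0,"wx":0,"wy":0,"wz":0,"jaw":0},{"x":-0.43,"y":-0.97,"z":0,"wx":0,"wy":0,"wz":0,"jaw":0},{"x":-0.43,"y":-0.97,"z":0,"wx":0,"wy":0,"wz":0,"jaw":0},{"x":-0.43,"y":-0.97,"z":0,"wx":0,"wy":0,"wz":0,"jaw":0},{"x":-0.43,"y":-0.97,"z":0,"wx":0,"wy":0,"wz":0,"jaw":0}]'

```text
time_s: 3.73
ee_pos: [0.4583, -0.1016, 0.2055]
eef_rot: [-3.141, 0.0, -3.141]
force: [0.4, 0.3, 0.2]
grip_width: 0.0003
```

Request:
carry_out --deltas '[{"x":0,"y":0,"z":0.7,"wx":0,"wy":0,"wz":0,"jaw":0},{"x":0,"y":0,"z":0.9,"wx":0,"wy":0,"wz":0,"jaw":0},{"x":0,"y":0,"z":0.9,"wx":0,"wy":0,"wz":0,"jaw":0},{"x":0,"y":0,"z":0.9,"wx":0,"wy":0,"wz":0,"jaw":0},{"x":0,"y":0,"z":0.9,"wx":0,"wy":0,"wz":0,"jaw":0},{"x":0,"y":0,"z":0.7,"wx":0,"wy":0,"wz":0,"jaw":0},{"x":0,"y":0,"z":0.5,"wx":0,"wy":0,"wz":0,"jaw":0},{"x":0,"y":0,"z":0.2,"wx":0,"wy":0,"wz":0,"jaw":0},{"x":0,"y":0,"z":0,"wx":0,"wy":0,"wz":0,"jaw":0}]'

```text
time_s: 4.48
ee_pos: [0.4578, -0.1004, 0.091]
eef_rot: [3.141, -0.001, -3.141]
force: [0.9, -0.6, 0.6]
grip_width: 0.0007
```

```bash
python3 - <<'E'
from h import *
a=ctrl.camera('top');b=ctrl.camera('side')
cv2.imwrite('pics/t2.png',a);cv2.imwrite('pics/s2.png',b)
cv2.imwrite('pics/v2.png',np.hstack([cv2.resize(a[110:260,220:360],None,fx=2.8,fy=2.8),cv2.resize(b[120:270,200:340],None,fx=2.8,fy=2.8)]))
E
```

```text
(no output)
```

View pics/v2.png

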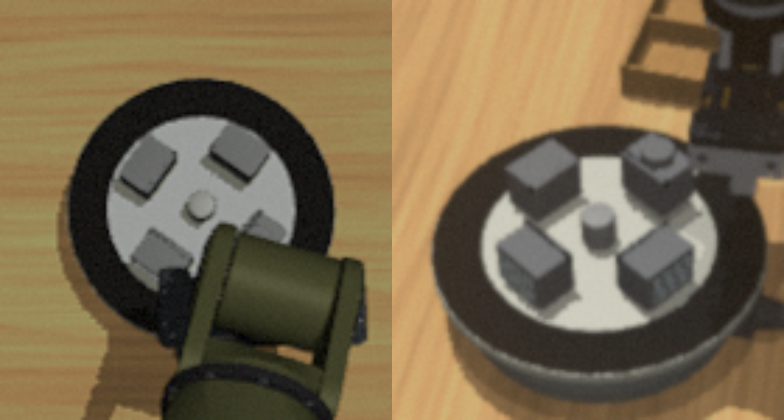

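```bash
python3 - <<'E'
from h import *
b=cv2.imread('pics/s2.png')
P=ctrl.get_obs()['ee_pos'];q=proj('side',P)[0];print(P,q)
for z in(.06,.0665,.073,.08): print(z,proj('side',[P[0],P[1],z])[0])
x0,y0=290,150
v=cv2.resize(b[y0:y0+65,x0:x0+85],None,fx=9,fy=9,interpolation=0)
cv2.circle(v,(int((q[0]-x0+.5)*9),int((q[1]-y0+.5)*9)),3,(0,0,255),-1)
cv2.imwrite('pics/z2.png',v)
E
```

```text
[ 0.45835285 -0.10057776  0.09212321] [325.03656705 188.09983612]
0.06 [324.43775859 197.94343209]
0.0665 [324.55680619 195.98645151]
0.073 [324.67691471 194.01203098]
0.08 [324.80746516 191.86595938]
```

View pics/z2.png

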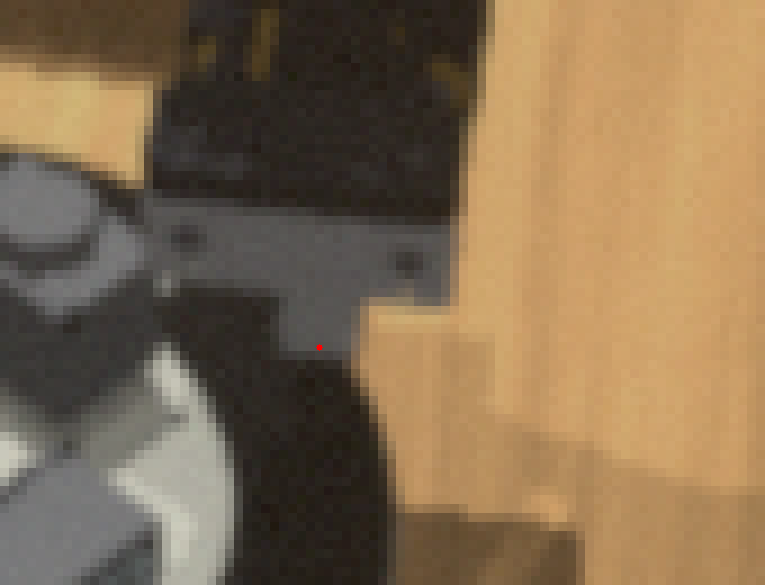

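The side view shows the fingertips within a pixel of their projected position, so the calibration holds and the platter's top face should be at about 0.0665.

Request:
carry_out --deltas '[{"x":0,"y":0,"z":0.3,"wx":0,"wy":0,"wz":0,"jaw":0},{"x":0,"y":0,"z":0.3,"wx":0,"wy":0,"wz":0,"jaw":0},{"x":0,"y":0,"z":0.2,"wx":0,"wy":0,"wz":0,"jaw":0},{"x":0,"y":0,"z":0.1,"wx":0,"wy":0,"wz":0,"jaw":0},{"x":0,"y":0,"z":0,"wx":0,"wy":0,"wz":0,"jaw":0}]'

```text
time_s: 5.0
ee_pos: [0.4577, -0.1004, 0.0729]
eef_rot: [3.141, -0.001, -3.141]
force: [-0.3, -0.2, -0.6]
grip_width: 0.0006
```

Request:
carry_out --deltas '[{"x":0,"y":0,"z":0.04,"wx":0,"wy":0,"wz":0,"jaw":0},{"x":0,"y":0,"z":0.04,"wx":0,"wy":0,"wz":0,"jaw":0},{"x":0,"y":0,"z":0,"wx":0,"wy":0,"wz":0,"jaw":0}]'

```text
time_s: 5.25
ee_pos: [0.458, -0.1005, 0.0719]
eef_rot: [-3.142, 0.0, -3.141]
force: [-0.4, 0.5, 0.8]
grip_width: 0.0004
```

Request:
carry_out --deltas '[{"x":0,"y":0,"z":0.04,"wx":0,"wy":0,"wz":0,"jaw":0},{"x":0,"y":0,"z":0,"wx":0,"wy":0,"wz":0,"jaw":0}]'

```text
time_s: 5.42
ee_pos: [0.458, -0.1005, 0.071]
eef_rot: [-3.142, 0.0, -3.141]
force: [0.2, -0.1, -0.5]
grip_width: 0.0005
```

Request:
carry_out --deltas '[{"x":0,"y":0,"z":0.03,"wx":0,"wy":0,"wz":0,"jaw":0},{"x":0,"y":0,"z":0,"wx":0,"wy":0,"wz":0,"jaw":0}]'

```text
time_s: 5.58
ee_pos: [0.458, -0.1005, 0.0704]
eef_rot: [-3.142, -0.0, -3.141]
force: [-0.7, -0.4, 0.3]
grip_width: 0.0004
```

Request:
carry_out --deltas '[{"x":0,"y":0,"z":0.03,"wx":0,"wy":0,"wz":0,"jaw":0},{"x":0,"y":0,"z":0,"wx":0,"wy":0,"wz":0,"jaw":0}]'

```text
time_s: 5.75
ee_pos: [0.4579, -0.1005, 0.0698]
eef_rot: [3.142, -0.0, -3.141]
force: [-0.5, 0.2, -0.8]
grip_width: 0.0005
```

Request:
carry_out --deltas '[{"x":0,"y":0,"z":0.02,"wx":0,"wy":0,"wz":0,"jaw":0},{"x":0,"y":0,"z":0,"wx":0,"wy":0,"wz":0,"jaw":0}]'

```text
time_s: 5.92
ee_pos: [0.458, -0.1005, 0.0694]
eef_rot: [3.142, -0.0, -3.141]
force: [0.1, 0.3, -0.0]
grip_width: 0.0005
```

Request:
carry_out --deltas '[{"x":0,"y":0,"z":0.03,"wx":0,"wy":0,"wz":0,"jaw":0},{"x":0,"y":0,"z":0,"wx":0,"wy":0,"wz":0,"jaw":0}]'

```text
time_s: 6.08
ee_pos: [0.4579, -0.1005, 0.0688]
eef_rot: [3.142, -0.0, -3.141]
force: [0.3, -0.5, -0.7]
grip_width: 0.0009
```

Request:
carry_out --deltas '[{"x":0,"y":0,"z":0.03,"wx":0,"wy":0,"wz":0,"jaw":0},{"x":0,"y":0,"z":0,"wx":0,"wy":0,"wz":0,"jaw":0}]'

```text
time_s: 6.25
ee_pos: [0.4579, -0.1005, 0.0681]
eef_rot: [3.142, -0.0, -3.141]
force: [-0.7, -0.7, 1.0]
grip_width: 0.0006
```

Request:
carry_out --deltas '[{"x":0,"y":0,"z":0.025,"wx":0,"wy":0,"wz":0,"jaw":0},{"x":0,"y":0,"z":0,"wx":0,"wy":0,"wz":0,"jaw":0}]'

```text
time_s: 6.42
ee_pos: [0.458, -0.1005, 0.0677]
eef_rot: [3.142, -0.0, -3.141]
force: [0.0, -0.5, -0.5]
grip_width: 0.0007
```

Request:
carry_out --deltas '[{"x":0,"y":0,"z":0.03,"wx":0,"wy":0,"wz":0,"jaw":0},{"x":0,"y":0,"z":0,"wx":0,"wy":0,"wz":0,"jaw":0}]'

```text
time_s: 6.58
ee_pos: [0.4579, -0.1005, 0.0671]
eef_rot: [3.142, -0.0, -3.141]
force: [-0.6, -0.2, -0.2]
grip_width: 0.0005
```

Request:
carry_out --deltas '[{"x":0,"y":0,"z":0.03,"wx":0,"wy":0,"wz":0,"jaw":0},{"x":0,"y":0,"z":0,"wx":0,"wy":0,"wz":0,"jaw":0}]'

```text
time_s: 6.75
ee_pos: [0.4579, -0.1005, 0.0664]
eef_rot: [3.142, -0.0, -3.141]
force: [0.1, -1.2, -0.3]
grip_width: 0.0005
```

Request:
carry_out --deltas '[{"x":0,"y":0,"z":0.03,"wx":0,"wy":0,"wz":0,"jaw":0},{"x":0,"y":0,"z":0,"wx":0,"wy":0,"wz":0,"jaw":0}]'

```text
time_s: 6.92
ee_pos: [0.458, -0.1005, 0.066]
eef_rot: [-3.142, 0.0, -3.141]
force: [-0.2, 0.4, 1.4]
grip_width: 0.0005
```

Request:
carry_out --deltas '[{"x":0,"y":0,"z":0.02,"wx":0,"wy":0,"wz":0,"jaw":0},{"x":0,"y":0,"z":0,"wx":0,"wy":0,"wz":0,"jaw":0}]'

```text
time_s: 7.08
ee_pos: [0.458, -0.1005, 0.0656]
eef_rot: [-3.141, 0.0, -3.141]
force: [-1.8, -0.5, 3.8]
grip_width: 0.0003
```

Request:
carry_out --deltas '[{"x":0,"y":0,"z":0.02,"wx":0,"wy":0,"wz":0,"jaw":0},{"x":0,"y":0,"z":0,"wx":0,"wy":0,"wz":0,"jaw":0},{"x":0,"y":0,"z":0,"wx":0,"wy":0,"wz":0,"jaw":0}]'

```text
time_s: 7.33
ee_pos: [0.458, -0.1006, 0.0653]
eef_rot: [-3.141, 0.0, -3.141]
force: [-2.6, -0.0, 6.8]
grip_width: 0.0006
```

Request:
carry_out --deltas '[{"x":0,"y":0,"z":0.025,"wx":0,"wy":0,"wz":0,"jaw":0},{"x":0,"y":0,"z":0,"wx":0,"wy":0,"wz":0,"jaw":0}]'

```text
time_s: 7.5
ee_pos: [0.458, -0.1006, 0.065]
eef_rot: [-3.141, 0.0, -3.141]
force: [-3.8, -0.9, 8.4]
grip_width: 0.0005
```

```bash
cat > arc.py <<'E'
import numpy as np,sys
r,a0,step,n=map(float,sys.argv[1:5]); a=np.radians(a0-step*np.arange(n+1))
for i in range(int(n)): print(round(np.degrees(a[i+1]),1),'x',round(-r*(np.cos(a[i+1])-np.cos(a[i]))/.02,3),'y',round(r*(np.sin(a[i+1])-np.sin(a[i]))/.02,3))
E
python3 arc.py .1173 202.6 2 12
```

```text
200.6 x 0.075 y 0.19
198.6 x 0.069 y 0.193
196.6 x 0.062 y 0.195
194.6 x 0.055 y 0.197
192.6 x 0.048 y 0.199
190.6 x 0.041 y 0.201
188.6 x 0.034 y 0.202
186.6 x 0.027 y 0.203
184.6 x 0.02 y 0.204
182.6 x 0.013 y 0.204
180.6 x 0.006 y 0.205
178.6 x -0.001 y 0.205
```

Request:
carry_out --deltas '[{"x":0,"y":0,"z":0.02,"wx":0,"wy":0,"wz":0,"jaw":0},{"x":0,"y":0,"z":0,"wx":0,"wy":0,"wz":0,"jaw":0}]'

```text
time_s: 7.67
ee_pos: [0.458, -0.1006, 0.0647]
eef_rot: [-3.141, 0.0, -3.141]
force: [-4.9, 0.1, 10.8]
grip_width: 0.0008
```

Request:
carry_out --deltas '[{"x":0.075,"y":0.19,"z":0,"wx":0,"wy":0,"wz":0,"jaw":0},{"x":0.069,"y":0.193,"z":0,"wx":0,"wy":0,"wz":0,"jaw":0},{"x":0.062,"y":0.195,"z":0,"wx":0,"wy":0,"wz":0,"jaw":0},{"x":0.055,"y":0.197,"z":0,"wx":0,"wy":0,"wz":0,"jaw":0}]'

```text
time_s: 8.0
ee_pos: [0.4534, -0.0853, 0.065]
eef_rot: [-3.14, 0.002, -3.141]
force: [0.8, -2.6, 7.5]
grip_width: 0.0005
```

```bash
cat > ang.py <<'E'
from h import *
import sys
n=sys.argv[1]
C={'top':[.5660,-.0558,.0657],'side':[.5682,-.0558,.0657]}
th=np.radians(np.arange(0,360,.5))
for c in('top','side'):
  im=ctrl.camera(c); f=f'pics/{c}_{n}.png'; cv2.imwrite(f,im); g=load(f)
  pr=np.mean([samp(g,c,circ(C[c],r,th)) for r in np.arange(.108,.1275,.003)],0)
  pr[(th<np.radians(140))|(th>np.radians(260))]=0
  k=pr.argmax(); i=np.arange(k-10,k+11); w=np.clip(pr[i]-np.percentile(pr[i],35)-8,0,None); print(c,pr[k],(i*w).sum()/w.sum()/2)
E
python3 ang.py 3
```

```text
top 83.32301905749522 nan
side 118.17640976754213 nanang.py:10: RuntimeWarning: invalid value encountered in scalar divide
  k=pr.argmax(); i=np.arange(k-10,k+11); w=np.clip(pr[i]-np.percentile(pr[i],35)-8,0,None); print(c,pr[k],(i*w).sum()/w.sum()/2)
```

```bash
python3 - <<'E'
from h import *
a=cv2.imread('pics/top_3.png');b=cv2.imread('pics/side_3.png')
cv2.imwrite('pics/v3.png',np.hstack([cv2.resize(a[110:260,220:360],None,fx=2.8,fy=2.8),cv2.resize(b[120:270,200:340],None,fx=2.8,fy=2.8)]))
E
```

```text
(no output)
```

View pics/v3.png

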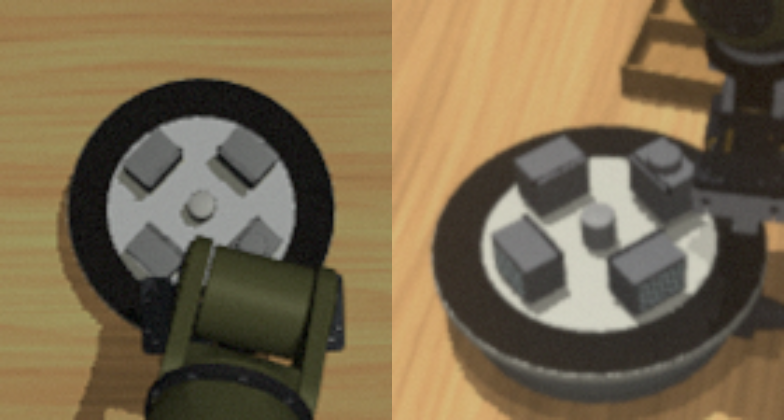

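Request:
carry_out --deltas '[{"x":0,"y":0,"z":0.02,"wx":0,"wy":0,"wz":0,"jaw":0},{"x":0,"y":0,"z":0,"wx":0,"wy":0,"wz":0,"jaw":0}]'

```text
time_s: 8.27
ee_pos: [0.4533, -0.085, 0.0646]
eef_rot: [-3.141, 0.002, -3.141]
force: [-2.1, 0.9, 11.0]
grip_width: 0.0003
```

```bash
python3 arc.py .1173 194.6 2.5 18
```

```text
192.1 x 0.059 y 0.249
189.6 x 0.048 y 0.251
187.1 x 0.037 y 0.253
184.6 x 0.026 y 0.255
182.1 x 0.015 y 0.255
179.6 x 0.004 y 0.256
177.1 x -0.007 y 0.256
174.6 x -0.019 y 0.255
172.1 x -0.03 y 0.254
169.6 x -0.041 y 0.253
167.1 x -0.052 y 0.251
164.6 x -0.063 y 0.248
162.1 x -0.073 y 0.245
159.6 x -0.084 y 0.242
157.1 x -0.094 y 0.238
154.6 x -0.105 y 0.233
152.1 x -0.115 y 0.229
149.6 x -0.125 y 0.223
```

Request:
carry_out --deltas '[{"x":0.059,"y":0.249,"z":0,"wx":0,"wy":0,"wz":0,"jaw":0},{"x":0.048,"y":0.251,"z":0,"wx":0,"wy":0,"wz":0,"jaw":0},{"x":0.037,"y":0.253,"z":0,"wx":0,"wy":0,"wz":0,"jaw":0},{"x":0.026,"y":0.255,"z":0,"wx":0,"wy":0,"wz":0,"jaw":0}]'

```text
time_s: 8.6
ee_pos: [0.4502, -0.0651, 0.0647]
eef_rot: [-3.141, 0.003, -3.142]
force: [-0.5, -3.1, 10.1]
grip_width: 0.0002
```

Request:
carry_out --deltas '[{"x":0.015,"y":0.255,"z":0,"wx":0,"wy":0,"wz":0,"jaw":0},{"x":0.004,"y":0.256,"z":0,"wx":0,"wy":0,"wz":0,"jaw":0},{"x":-0.007,"y":0.256,"z":0,"wx":0,"wy":0,"wz":0,"jaw":0},{"x":-0.019,"y":0.255,"z":0,"wx":0,"wy":0,"wz":0,"jaw":0},{"x":-0.03,"y":0.254,"z":0,"wx":0,"wy":0,"wz":0,"jaw":0},{"x":-0.041,"y":0.253,"z":0,"wx":0,"wy":0,"wz":0,"jaw":0}]'

```text
time_s: 9.1
ee_pos: [0.4517, -0.0344, 0.0647]
eef_rot: [-3.141, 0.002, -3.141]
force: [-0.1, -2.9, 9.7]
grip_width: 0.0004
```

Request:
carry_out --deltas '[{"x":-0.052,"y":0.251,"z":0,"wx":0,"wy":0,"wz":0,"jaw":0},{"x":-0.063,"y":0.248,"z":0,"wx":0,"wy":0,"wz":0,"jaw":0},{"x":-0.073,"y":0.245,"z":0,"wx":0,"wy":0,"wz":0,"jaw":0},{"x":-0.084,"y":0.242,"z":0,"wx":0,"wy":0,"wz":0,"jaw":0},{"x":-0.094,"y":0.238,"z":0,"wx":0,"wy":0,"wz":0,"jaw":0},{"x":0,"y":0,"z":0,"wx":0,"wy":0,"wz":0,"jaw":0},{"x":0,"y":0,"z":0,"wx":0,"wy":0,"wz":0,"jaw":0}]'

```text
time_s: 9.68
ee_pos: [0.4591, -0.0095, 0.0647]
eef_rot: [3.141, 0.002, -3.141]
force: [0.9, 2.4, 9.8]
grip_width: 0.0002
```

```bash
python3 ang.py 4; python3 - <<'E'
from h import *
a=cv2.imread('pics/top_4.png');b=cv2.imread('pics/side_4.png')
cv2.imwrite('pics/v4.png',np.hstack([cv2.resize(a[110:260,220:360],None,fx=2.8,fy=2.8),cv2.resize(b[120:270,220:360],None,fx=2.8,fy=2.8)]))
E
```

```text
top 73.883810239069 142.44838912061525
side 90.4356409205365 nanang.py:10: RuntimeWarning: invalid value encountered in scalar divide
  k=pr.argmax(); i=np.arange(k-10,k+11); w=np.clip(pr[i]-np.percentile(pr[i],35)-8,0,None); print(c,pr[k],(i*w).sum()/w.sum()/2)
```

View pics/v4.png

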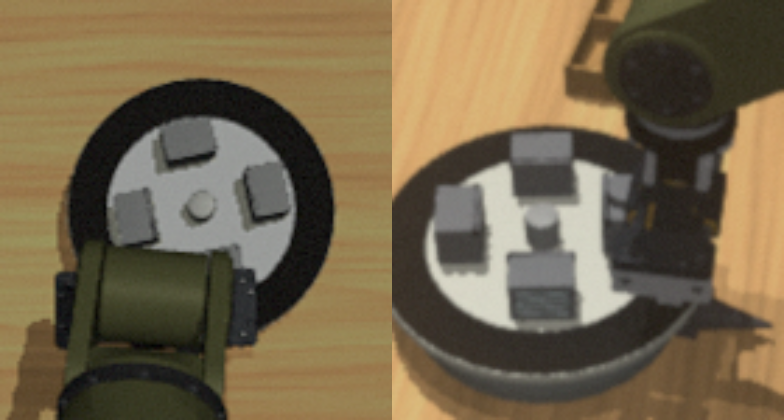

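```bash
python3 arc.py .1173 157.1 2.1 6
```

```text
155.0 x -0.087 y 0.196
152.9 x -0.094 y 0.193
150.8 x -0.101 y 0.19
148.7 x -0.108 y 0.186
146.6 x -0.115 y 0.182
144.5 x -0.122 y 0.177
```

Request:
carry_out --deltas '[{"x":-0.087,"y":0.196,"z":0,"wx":0,"wy":0,"wz":0,"jaw":0},{"x":-0.094,"y":0.193,"z":0,"wx":0,"wy":0,"wz":0,"jaw":0},{"x":-0.101,"y":0.19,"z":0,"wx":0,"wy":0,"wz":0,"jaw":0},{"x":-0.108,"y":0.186,"z":0,"wx":0,"wy":0,"wz":0,"jaw":0},{"x":-0.115,"y":0.182,"z":0,"wx":0,"wy":0,"wz":0,"jaw":0},{"x":-0.122,"y":0.177,"z":0,"wx":0,"wy":0,"wz":0,"jaw":0},{"x":0,"y":0,"z":0,"wx":0,"wy":0,"wz":0,"jaw":0},{"x":0,"y":0,"z":0,"wx":0,"wy":0,"wz":0,"jaw":0}]'

```text
time_s: 10.45
ee_pos: [0.4717, 0.0129, 0.0647]
eef_rot: [3.141, 0.002, -3.141]
force: [-0.7, 1.5, 10.6]
grip_width: 0.0005
```

Request:
carry_out --deltas '[{"x":0,"y":0,"z":-0.3,"wx":0,"wy":0,"wz":0,"jaw":0},{"x":0,"y":0,"z":-0.9,"wx":0,"wy":0,"wz":0,"jaw":0},{"x":0,"y":0,"z":-0.9,"wx":0,"wy":0,"wz":0,"jaw":0},{"x":0,"y":0,"z":-0.9,"wx":0,"wy":0,"wz":0,"jaw":0},{"x":0,"y":0,"z":-0.9,"wx":0,"wy":0,"wz":0,"jaw":0},{"x":0.3,"y":0.9,"z":0,"wx":0,"wy":0,"wz":0,"jaw":0},{"x":0.3,"y":0.9,"z":0,"wx":0,"wy":0,"wz":0,"jaw":0},{"x":0.3,"y":0.9,"z":0,"wx":0,"wy":0,"wz":0,"jaw":0},{"x":0.3,"y":0.9,"z":0,"wx":0,"wy":0,"wz":0,"jaw":0},{"x":0.3,"y":0.9,"z":0,"wx":0,"wy":0,"wz":0,"jaw":0},{"x":0.3,"y":0.9,"z":0,"wx":0,"wy":0,"wz":0,"jaw":0},{"x":0,"y":0,"z":0,"wx":0,"wy":0,"wz":0,"jaw":0}]'

```text
time_s: 11.45
ee_pos: [0.4338, 0.1227, 0.1419]
eef_rot: [3.141, -0.0, -3.14]
force: [0.1, 0.0, -0.2]
grip_width: 0.0006
```

```bash
python3 ang.py 5; python3 - <<'E'
from h import *
a=cv2.imread('pics/top_5.png');b=cv2.imread('pics/side_5.png')
cv2.imwrite('pics/v5.png',np.hstack([cv2.resize(a[110:260,220:360],None,fx=2.8,fy=2.8),cv2.resize(b[120:270,220:360],None,fx=2.8,fy=2.8)]))
E
```

```text
top 114.69835373258157 178.73211639013272
side 71.27576320732864 257.67290341658656
```

View pics/v5.png

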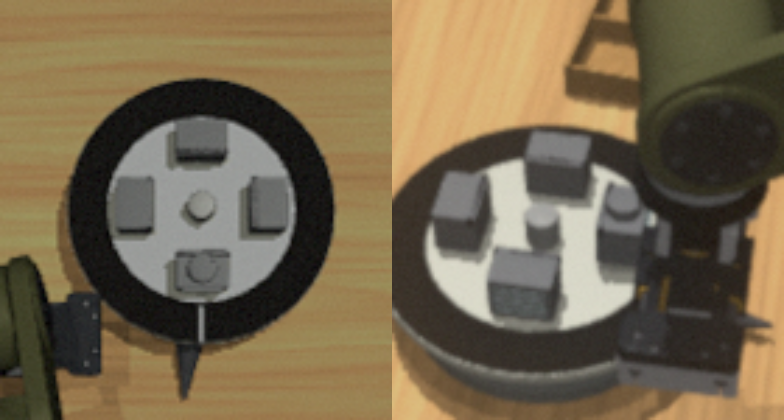

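Request:
carry_out --deltas '[{"x":-0.3,"y":-0.9,"z":0,"wx":0,"wy":0,"wz":0,"jaw":0},{"x":-0.3,"y":-0.9,"z":0,"wx":0,"wy":0,"wz":0,"jaw":0},{"x":-0.3,"y":-0.9,"z":0,"wx":0,"wy":0,"wz":0,"jaw":0},{"x":-0.3,"y":-0.9,"z":0,"wx":0,"wy":0,"wz":0,"jaw":0},{"x":-0.3,"y":-0.9,"z":0,"wx":0,"wy":0,"wz":0,"jaw":0},{"x":-0.3,"y":-0.9,"z":0,"wx":0,"wy":0,"wz":0,"jaw":0},{"x":0,"y":0,"z":0.9,"wx":0,"wy":0,"wz":0,"jaw":0},{"x":0,"y":0,"z":0.9,"wx":0,"wy":0,"wz":0,"jaw":0},{"x":0,"y":0,"z":0.9,"wx":0,"wy":0,"wz":0,"jaw":0},{"x":0,"y":0,"z":0.7,"wx":0,"wy":0,"wz":0,"jaw":0},{"x":0,"y":0,"z":0.25,"wx":0,"wy":0,"wz":0,"jaw":0},{"x":0,"y":0,"z":0,"wx":0,"wy":0,"wz":0,"jaw":0}]'

```text
time_s: 12.55
ee_pos: [0.4703, 0.012, 0.068]
eef_rot: [3.142, -0.002, 3.141]
force: [0.1, 0.1, -0.1]
grip_width: 0.0002
```

Request:
carry_out --deltas '[{"x":0,"y":0,"z":0.04,"wx":0,"wy":0,"wz":0,"jaw":0},{"x":0,"y":0,"z":0.04,"wx":0,"wy":0,"wz":0,"jaw":0},{"x":0,"y":0,"z":0.04,"wx":0,"wy":0,"wz":0,"jaw":0},{"x":0,"y":0,"z":0.04,"wx":0,"wy":0,"wz":0,"jaw":0},{"x":0,"y":0,"z":0.04,"wx":0,"wy":0,"wz":0,"jaw":0},{"x":0,"y":0,"z":0,"wx":0,"wy":0,"wz":0,"jaw":0}]'

```text
time_s: 13.05
ee_pos: [0.471, 0.0128, 0.0653]
eef_rot: [3.142, 0.001, -3.141]
force: [-1.1, 1.2, 6.4]
grip_width: 0.0008
```

Request:
carry_out --deltas '[{"x":0,"y":0,"z":0.035,"wx":0,"wy":0,"wz":0,"jaw":0},{"x":0,"y":0,"z":0,"wx":0,"wy":0,"wz":0,"jaw":0}]'

```text
time_s: 13.22
ee_pos: [0.471, 0.0128, 0.0648]
eef_rot: [3.142, 0.001, -3.141]
force: [-3.2, 1.0, 9.3]
grip_width: 0.0002
```

```bash
python3 arc.py .1173 144.5 1 6
```

```text
143.5 x -0.06 y 0.083
142.5 x -0.062 y 0.082
141.5 x -0.063 y 0.081
140.5 x -0.064 y 0.08
139.5 x -0.066 y 0.078
138.5 x -0.067 y 0.077
```

Request:
carry_out --deltas '[{"x":-0.06,"y":0.083,"z":0.015,"wx":0,"wy":0,"wz":0,"jaw":0},{"x":-0.062,"y":0.082,"z":0,"wx":0,"wy":0,"wz":0,"jaw":0},{"x":-0.063,"y":0.081,"z":0,"wx":0,"wy":0,"wz":0,"jaw":0},{"x":-0.064,"y":0.08,"z":0,"wx":0,"wy":0,"wz":0,"jaw":0},{"x":-0.066,"y":0.078,"z":0,"wx":0,"wy":0,"wz":0,"jaw":0},{"x":0,"y":0,"z":0,"wx":0,"wy":0,"wz":0,"jaw":0},{"x":0,"y":0,"z":0,"wx":0,"wy":0,"wz":0,"jaw":0}]'

```text
time_s: 13.8
ee_pos: [0.4776, 0.0209, 0.0647]
eef_rot: [-3.141, 0.002, -3.141]
force: [-1.4, 0.0, 10.7]
grip_width: 0.0007
```

Request:
carry_out --deltas '[{"x":0,"y":0,"z":-0.3,"wx":0,"wy":0,"wz":0,"jaw":0},{"x":0,"y":0,"z":-0.9,"wx":0,"wy":0,"wz":0,"jaw":0},{"x":0,"y":0,"z":-0.9,"wx":0,"wy":0,"wz":0,"jaw":0},{"x":0,"y":0,"z":-0.9,"wx":0,"wy":0,"wz":0,"jaw":0},{"x":0,"y":0,"z":-0.9,"wx":0,"wy":0,"wz":0,"jaw":0},{"x":0.6,"y":0.9,"z":0,"wx":0,"wy":0,"wz":0,"jaw":0},{"x":0.6,"y":0.9,"z":0,"wx":0,"wy":0,"wz":0,"jaw":0},{"x":0.6,"y":0.9,"z":0,"wx":0,"wy":0,"wz":0,"jaw":0},{"x":0.6,"y":0.9,"z":0,"wx":0,"wy":0,"wz":0,"jaw":0},{"x":0.6,"y":0.9,"z":0,"wx":0,"wy":0,"wz":0,"jaw":0},{"x":0.6,"y":0.9,"z":0,"wx":0,"wy":0,"wz":0,"jaw":0},{"x":0,"y":0,"z":0,"wx":0,"wy":0,"wz":0,"jaw":0}]'

```text
time_s: 14.8
ee_pos: [0.4035, 0.1307, 0.1421]
eef_rot: [3.141, -0.0, -3.139]
force: [-0.5, 0.2, -0.2]
grip_width: 0.0007
```

```bash
python3 ang.py 6; python3 - <<'E'
from h import *
a=cv2.imread('pics/top_6.png');b=cv2.imread('pics/side_6.png')
cv2.imwrite('pics/v6.png',np.hstack([cv2.resize(a[110:260,220:360],None,fx=2.8,fy=2.8),cv2.resize(b[120:270,220:360],None,fx=2.8,fy=2.8)]))
# pointer axis, top
im=a.astype(float);pts=[]
for r in range(238,251):
    w=np.clip(100-im[r,279:293,2],0,60); pts.append(((w*np.arange(279,293)).sum()/w.sum(),r))
    
print(np.round(pts,2).tolist())
p=np.polyfit([q[1] for q in pts],[q[0] for q in pts],1)
A=onz('top',np.polyval(p,238),238,.016);B=onz('top',np.polyval(p,252.2),252.2,.016);d=B-A
print(A,B,np.degrees(np.arctan2(d[1],d[0])))
t0=load('pics/top_6.png'); print(fit({'top':t0},.0657,(.566,-.0558,.0657)))
E
```

```text
top 113.85589574171165 174.08066163403817
side 110.88542269953338 257.88970094696816
[[286.48, 238.0], [286.17, 239.0], [286.26, 240.0], [286.07, 241.0], [285.75, 242.0], [285.75, 243.0], [285.72, 244.0], [285.73, 245.0], [285.64, 246.0], [285.65, 247.0], [285.54, 248.0], [285.16, 249.0], [285.21, 250.0]]
[ 0.41637459 -0.03930619  0.016     ] [ 0.3756824  -0.03474158  0.016     ] 173.59966765687528
(array([ 0.5656945 , -0.05631138,  0.0657    ]), np.float64(-153.22291180116957))
```

View pics/v6.png

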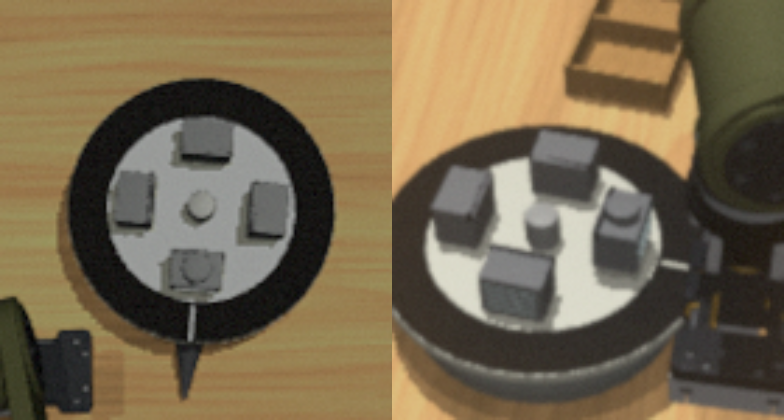

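```bash
python3 - <<'E'
from h import *
from scipy.signal import find_peaks
th=np.radians(np.arange(160,190,.25))
for c in('top','side'):
  g=load(f'pics/{c}_6.png'); P=[]
  for r in np.arange(.10,.131,.005):
    C=[.566,-.0558,.0657] if c=='top' else [.5682,-.0558,.0657]
    p=circ(C,r,th); v=samp(g,c,p); k=v.argmax(); i=np.arange(max(k-14,0),min(k+15,len(th))); w=np.clip(v[i]-np.percentile(v,50)-15,0,None)
    a=(np.degrees(th[i])*w).sum()/w.sum(); P.append([*circ(C,r,np.radians([a]))[0][:2]]); print(c,round(r,3),round(a,2),v[k].round())
  P=np.array(P); s=np.polyfit(P[:,0],P[:,1],1); print('extrapolated y at tip x .3757:',np.polyval(s,.3757),'centre y',np.polyval(s,.566),np.degrees(np.arctan(s[0])))
E
```

```text
top 0.1 173.94 100.0
top 0.105 174.06 116.0
top 0.11 174.03 121.0
top 0.115 174.01 116.0
top 0.12 174.13 113.0
top 0.125 174.13 115.0
top 0.13 174.1 109.0
extrapolated y at tip x .3757: -0.036783283640465625 centre y -0.05462150222523411 -5.355106827712596
side 0.1 174.66 140.0
side 0.105 174.54 155.0
side 0.11 174.56 151.0
side 0.115 174.55 144.0
side 0.12 174.17 82.0
side 0.125 nan 51.0
side 0.13 189.22 69.0
 ** On entry to DLASCL parameter number  4 had an illegal value
 ** On entry to DLASCL parameter number  4 had an illegal value
 ** On entry to DLASCL parameter number  4 had an illegal value
 ** On entry to DLASCL parameter number  4 had an illegal value
 ** On entry to DLASCL parameter number  5 had an illegal value
 ** On entry to DLASCL parameter number  4 had an illegal value<stdin>:9: RuntimeWarning: invalid value encountered in scalar divide
Traceback (most recent call last):
numpy.linalg.LinAlgError: SVD did not converge in Linear Least Squares
```

```bash
python3 - <<'E'
from h import *
print(onz('top',290.4,205,.125))
a=cv2.imread('pics/top_6.png');b=cv2.imread('pics/side_6.png')
c=np.array([.566,-.056,.125]);P=c+.065*np.array([np.cos(np.radians(174)),np.sin(np.radians(174)),0])
out=[]
for n,im in(('top',a),('side',b)):
    q=proj(n,P)[0]; x0,y0=(q-22).astype(int); v=cv2.resize(im[y0:y0+44,x0:x0+44],None,fx=9,fy=9,interpolation=0)
    for z,col in((.125,(0,0,255)),):
        e=proj(n,circ([P[0],P[1],z],.014)); cv2.polylines(v,[((e-[x0,y0]+.5)*9).astype(np.int32)],True,col,1)
    out.append(v)
cv2.imwrite('pics/cap.png',np.hstack(out)); print(P)
E
```

```text
[ 0.50043898 -0.04985087  0.125     ]
[ 0.50135608 -0.04920565  0.125     ]
```

View pics/cap.png

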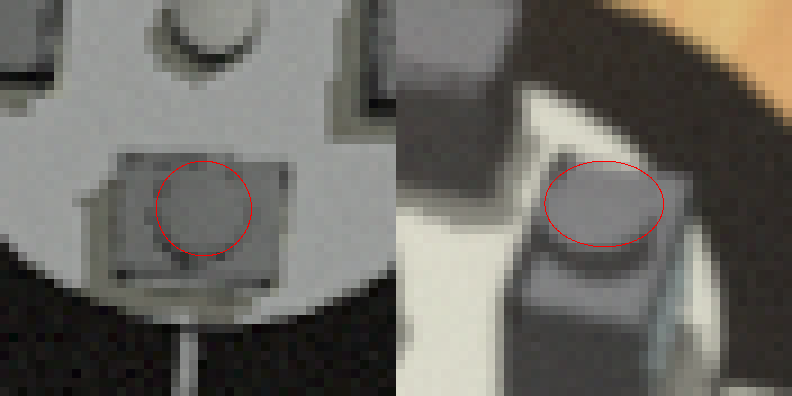

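The projected cap circle lies on the real cap in both views, so the cap is at about (0.501, -0.049) with its top near 0.125. The line is in step with the pointer to about 0.3°. Next I go above the cap.

Request:
carry_out --deltas '[{"x":0,"y":0,"z":-0.8,"wx":0,"wy":0,"wz":0,"jaw":0},{"x":-0.49,"y":-0.9,"z":0,"wx":0,"wy":0,"wz":0,"jaw":0},{"x":-0.49,"y":-0.9,"z":0,"wx":0,"wy":0,"wz":0,"jaw":0},{"x":-0.49,"y":-0.9,"z":0,"wx":0,"wy":0,"wz":0,"jaw":0},{"x":-0.49,"y":-0.9,"z":0,"wx":0,"wy":0,"wz":0,"jaw":0},{"x":-0.49,"y":-0.9,"z":0,"wx":0,"wy":0,"wz":0,"jaw":0},{"x":-0.49,"y":-0.9,"z":0,"wx":0,"wy":0,"wz":0,"jaw":0},{"x":-0.49,"y":-0.9,"z":0,"wx":0,"wy":0,"wz":0,"jaw":0},{"x":-0.49,"y":-0.9,"z":0,"wx":0,"wy":0,"wz":0,"jaw":0},{"x":-0.49,"y":-0.9,"z":0,"wx":0,"wy":0,"wz":0,"jaw":0},{"x":-0.49,"y":-0.9,"z":0,"wx":0,"wy":0,"wz":0,"jaw":0},{"x":0,"y":0,"z":0,"wx":0,"wy":0,"wz":0,"jaw":0}]'

```text
time_s: 15.9
ee_pos: [0.5042, -0.0546, 0.1577]
eef_rot: [-3.141, 0.0, 3.139]
force: [0.0, -0.8, -0.4]
grip_width: 0.0001
```

Request:
carry_out --deltas '[{"x":0,"y":0,"z":0.4,"wx":0,"wy":0,"wz":0,"jaw":0},{"x":0,"y":0,"z":0.4,"wx":0,"wy":0,"wz":0,"jaw":0},{"x":0,"y":0,"z":0.3,"wx":0,"wy":0,"wz":0,"jaw":0},{"x":0,"y":0,"z":0.2,"wx":0,"wy":0,"wz":0,"jaw":0},{"x":0,"y":0,"z":0,"wx":0,"wy":0,"wz":0,"jaw":0},{"x":0,"y":0,"z":0,"wx":0,"wy":0,"wz":0,"jaw":0}]'

```text
time_s: 16.4
ee_pos: [0.5029, -0.0509, 0.1317]
eef_rot: [3.142, -0.0, -3.141]
force: [0.1, -0.1, 0.2]
grip_width: 0.0009
```

Small correction of +1.5 mm in y and −1.5 mm in x, then I feel for the cap.

Request:
carry_out --deltas '[{"x":0.07,"y":0.08,"z":0,"wx":0,"wy":0,"wz":0,"jaw":0},{"x":0,"y":0,"z":0.1,"wx":0,"wy":0,"wz":0,"jaw":0},{"x":0,"y":0,"z":0.05,"wx":0,"wy":0,"wz":0,"jaw":0},{"x":0,"y":0,"z":0.05,"wx":0,"wy":0,"wz":0,"jaw":0},{"x":0,"y":0,"z":0,"wx":0,"wy":0,"wz":0,"jaw":0}]'

```text
time_s: 16.82
ee_pos: [0.5016, -0.0496, 0.1277]
eef_rot: [3.142, -0.0, -3.141]
force: [-0.7, -0.4, 0.3]
grip_width: 0.0003
```

Request:
carry_out --deltas '[{"x":0,"y":0,"z":0.03,"wx":0,"wy":0,"wz":0,"jaw":0},{"x":0,"y":0,"z":0.03,"wx":0,"wy":0,"wz":0,"jaw":0},{"x":0,"y":0,"z":0,"wx":0,"wy":0,"wz":0,"jaw":0}]'

```text
time_s: 17.07
ee_pos: [0.5016, -0.0496, 0.1265]
eef_rot: [-3.142, -0.0, -3.141]
force: [-0.4, -0.5, -0.0]
grip_width: 0.0002
```

Request:
carry_out --deltas '[{"x":0,"y":0,"z":0.03,"wx":0,"wy":0,"wz":0,"jaw":0},{"x":0,"y":0,"z":0.03,"wx":0,"wy":0,"wz":0,"jaw":0},{"x":0,"y":0,"z":0,"wx":0,"wy":0,"wz":0,"jaw":0}]'

```text
time_s: 17.32
ee_pos: [0.5016, -0.0496, 0.1253]
eef_rot: [3.142, -0.0, -3.141]
force: [0.6, -0.8, -0.4]
grip_width: 0.0002
```

Request:
carry_out --deltas '[{"x":0,"y":0,"z":0.03,"wx":0,"wy":0,"wz":0,"jaw":0},{"x":0,"y":0,"z":0,"wx":0,"wy":0,"wz":0,"jaw":0}]'

```text
time_s: 17.48
ee_pos: [0.5016, -0.0496, 0.1247]
eef_rot: [3.142, -0.0, -3.141]
force: [0.3, -0.1, -0.6]
grip_width: 0.0006
```

Request:
carry_out --deltas '[{"x":0,"y":0,"z":0.03,"wx":0,"wy":0,"wz":0,"jaw":0},{"x":0,"y":0,"z":0.02,"wx":0,"wy":0,"wz":0,"jaw":0},{"x":0,"y":0,"z":0,"wx":0,"wy":0,"wz":0,"jaw":0}]'

```text
time_s: 17.73
ee_pos: [0.5017, -0.0496, 0.1241]
eef_rot: [-3.142, 0.0, -3.141]
force: [-1.5, 0.6, 3.8]
grip_width: 0.0001
```

Request:
carry_out --deltas '[{"x":0,"y":0,"z":0.03,"wx":0,"wy":0,"wz":0,"jaw":0},{"x":0,"y":0,"z":0,"wx":0,"wy":0,"wz":0,"jaw":0}]'

```text
time_s: 17.9
ee_pos: [0.5017, -0.0496, 0.1234]
eef_rot: [-3.142, 0.0, -3.141]
force: [-1.5, 0.2, 4.6]
grip_width: 0.0003
```

Request:
carry_out --deltas '[{"x":0,"y":0,"z":0.03,"wx":0,"wy":0,"wz":0,"jaw":0},{"x":0,"y":0,"z":0.03,"wx":0,"wy":0,"wz":0,"jaw":0},{"x":0,"y":0,"z":0.03,"wx":0,"wy":0,"wz":0,"jaw":0},{"x":0,"y":0,"z":0,"wx":0,"wy":0,"wz":0,"jaw":0}]'

```text
time_s: 18.23
ee_pos: [0.5017, -0.0496, 0.1215]
eef_rot: [-3.142, 0.0, -3.141]
force: [-1.8, -1.1, 4.7]
grip_width: 0.0002
```

Request:
carry_out --deltas '[{"x":0,"y":0,"z":0.03,"wx":0,"wy":0,"wz":0,"jaw":0},{"x":0,"y":0,"z":0.03,"wx":0,"wy":0,"wz":0,"jaw":0},{"x":0,"y":0,"z":0.03,"wx":0,"wy":0,"wz":0,"jaw":0},{"x":0,"y":0,"z":0,"wx":0,"wy":0,"wz":0,"jaw":0}]'

```text
time_s: 18.57
ee_pos: [0.5017, -0.0496, 0.1197]
eef_rot: [-3.142, 0.0, -3.141]
force: [-1.2, 0.5, 5.4]
grip_width: 0.0008
```

Request:
carry_out --deltas '[{"x":0,"y":0,"z":0.03,"wx":0,"wy":0,"wz":0,"jaw":0},{"x":0,"y":0,"z":0.03,"wx":0,"wy":0,"wz":0,"jaw":0},{"x":0,"y":0,"z":0.03,"wx":0,"wy":0,"wz":0,"jaw":0},{"x":0,"y":0,"z":0,"wx":0,"wy":0,"wz":0,"jaw":0}]'

```text
time_s: 18.9
ee_pos: [0.5017, -0.0496, 0.1179]
eef_rot: [-3.142, 0.0, -3.141]
force: [-1.7, -0.3, 4.1]
grip_width: 0.0002
```

Request:
carry_out --deltas '[{"x":0,"y":0,"z":0.03,"wx":0,"wy":0,"wz":0,"jaw":0},{"x":0,"y":0,"z":0.03,"wx":0,"wy":0,"wz":0,"jaw":0},{"x":0,"y":0,"z":0,"wx":0,"wy":0,"wz":0,"jaw":0}]'

```text
time_s: 19.15
ee_pos: [0.5017, -0.0496, 0.1167]
eef_rot: [-3.142, 0.0, -3.141]
force: [-1.4, 0.4, 4.5]
grip_width: 0.0002
```

Request:
carry_out --deltas '[{"x":0,"y":0,"z":0.03,"wx":0,"wy":0,"wz":0,"jaw":0},{"x":0,"y":0,"z":0,"wx":0,"wy":0,"wz":0,"jaw":0}]'

```text
time_s: 19.32
ee_pos: [0.5017, -0.0496, 0.1161]
eef_rot: [-3.142, 0.0, -3.141]
force: [-1.1, -0.1, 4.2]
grip_width: 0.0002
```

Request:
carry_out --deltas '[{"x":0,"y":0,"z":0.02,"wx":0,"wy":0,"wz":0,"jaw":0},{"x":0,"y":0,"z":0,"wx":0,"wy":0,"wz":0,"jaw":0}]'

```text
time_s: 19.48
ee_pos: [0.5017, -0.0496, 0.1157]
eef_rot: [-3.142, 0.0, -3.141]
force: [-1.7, 0.1, 4.5]
grip_width: 0.0006
```

Request:
carry_out --deltas '[{"x":0,"y":0,"z":0.02,"wx":0,"wy":0,"wz":0,"jaw":0},{"x":0,"y":0,"z":0,"wx":0,"wy":0,"wz":0,"jaw":0}]'

```text
time_s: 19.65
ee_pos: [0.5017, -0.0496, 0.1155]
eef_rot: [-3.142, 0.0, -3.141]
force: [-2.7, 0.9, 8.0]
grip_width: 0.0007
```

Request:
carry_out --deltas '[{"x":0,"y":0,"z":0.02,"wx":0,"wy":0,"wz":0,"jaw":0},{"x":0,"y":0,"z":0,"wx":0,"wy":0,"wz":0,"jaw":0}]'

```text
time_s: 19.82
ee_pos: [0.5018, -0.0496, 0.1153]
eef_rot: [-3.142, 0.0, -3.141]
force: [-3.7, -0.1, 10.6]
grip_width: 0.0007
```

Request:
carry_out --deltas '[{"x":0,"y":0,"z":0.02,"wx":0,"wy":0,"wz":0,"jaw":0},{"x":0,"y":0,"z":0,"wx":0,"wy":0,"wz":0,"jaw":0},{"x":0,"y":0,"z":0,"wx":0,"wy":0,"wz":0,"jaw":0}]'

```text
time_s: 20.07
ee_pos: [0.5018, -0.0496, 0.1152]
eef_rot: [-3.141, 0.0, -3.141]
force: [-5.2, 0.2, 12.7]
grip_width: 0.0006
```

The force rises steeply at z ≈ 0.1155, so the magazine is on its stop. I ease off slowly, lift and retreat.

Request:
carry_out --deltas '[{"x":0,"y":0,"z":-0.05,"wx":0,"wy":0,"wz":0,"jaw":0},{"x":0,"y":0,"z":-0.1,"wx":0,"wy":0,"wz":0,"jaw":0},{"x":0,"y":0,"z":-0.8,"wx":0,"wy":0,"wz":0,"jaw":0},{"x":0,"y":0,"z":-0.9,"wx":0,"wy":0,"wz":0,"jaw":0},{"x":0,"y":0,"z":-0.9,"wx":0,"wy":0,"wz":0,"jaw":0},{"x":0.6,"y":0.9,"z":0,"wx":0,"wy":0,"wz":0,"jaw":0},{"x":0.6,"y":0.9,"z":0,"wx":0,"wy":0,"wz":0,"jaw":0},{"x":0.6,"y":0.9,"z":0,"wx":0,"wy":0,"wz":0,"jaw":0},{"x":0.6,"y":0.9,"z":0,"wx":0,"wy":0,"wz":0,"jaw":0},{"x":0.6,"y":0.9,"z":0,"wx":0,"wy":0,"wz":0,"jaw":0},{"x":0.6,"y":0.9,"z":0,"wx":0,"wy":0,"wz":0,"jaw":0},{"x":0.6,"y":0.9,"z":0,"wx":0,"wy":0,"wz":0,"jaw":0}]'

```text
time_s: 21.07
ee_pos: [0.4169, 0.0771, 0.1692]
eef_rot: [3.142, -0.0, -3.141]
force: [-0.2, 0.1, -0.2]
grip_width: 0.0003
```

Request:
carry_out --deltas '[{"x":0.2,"y":0.9,"z":0,"wx":0,"wy":0,"wz":0,"jaw":0},{"x":0.2,"y":0.9,"z":0,"wx":0,"wy":0,"wz":0,"jaw":0},{"x":0.2,"y":0.9,"z":0,"wx":0,"wy":0,"wz":0,"jaw":0},{"x":0.2,"y":0.9,"z":0,"wx":0,"wy":0,"wz":0,"jaw":0},{"x":0,"y":0,"z":0,"wx":0,"wy":0,"wz":0,"jaw":0},{"x":0,"y":0,"z":0,"wx":0,"wy":0,"wz":0,"jaw":0}]'

```text
time_s: 21.57
ee_pos: [0.4014, 0.1487, 0.1692]
eef_rot: [-3.141, -0.0, -3.14]
force: [-0.1, 0.4, 0.4]
grip_width: 0.0007
```

```bash
python3 ang.py 7; python3 - <<'E'
from h import *
a=cv2.imread('pics/top_7.png');b=cv2.imread('pics/side_7.png')
cv2.imwrite('pics/v7.png',np.hstack([cv2.resize(a[110:260,220:360],None,fx=2.8,fy=2.8),cv2.resize(b[120:270,220:360],None,fx=2.8,fy=2.8)]))
E
```

```text
top 114.94827528641106 174.05886117913275
side 113.95440334585386 174.4876434342879
```

View pics/v7.png

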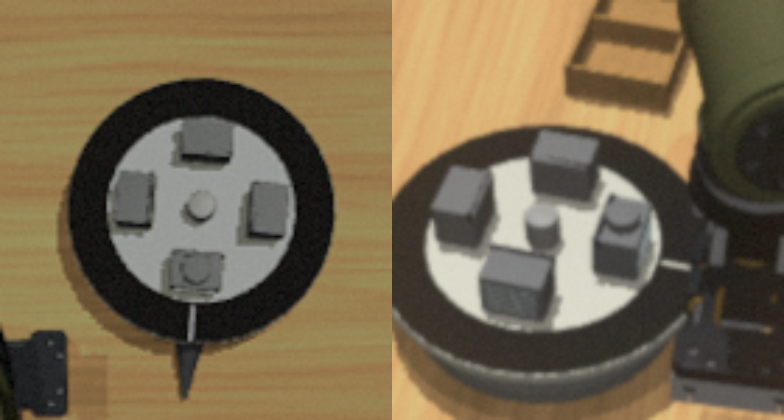

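View pics/top_7.png

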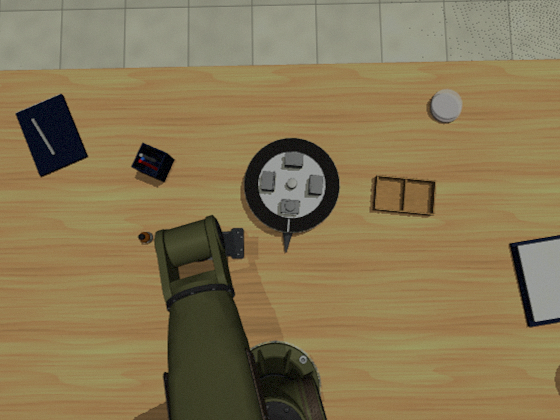

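The top view shows the line at about (289, 222), in line with the pointer at (285, 252). The box, pot and bottle stand where they were, and the arm is clear of everything.

```bash
python3 -c "
from station import ctrl
print(ctrl.hand_in())"
```

```text
the job is handed in; nothing more can be done
None
```

I dragged the carousel clockwise by its rim in two goes, about 54° and then 4.6°. I then pressed the capped magazine down onto its stop, backed off and handed in at about 22 s. No verdict was reported.

**Alignment:** after pressing, the white line read 174.06° in the top view, against a pointer direction of about 173.6–174.0°. In the side view it read 174.5° against about 174.3°. The error is roughly 0.3°, which is about as well as I could measure it.

**Pressing home:** the cap was first felt at about 0.124 m. It went down at 4–5 N until the force rose steeply at about 0.1155 m, where I took it to 12.7 N. That fits a platter top at about 0.066 m and the cap's 50 mm home height. I did not measure the cap height again from the images after letting go.

**Forces:** the highest vertical reading was 11.0 N on the rim and 12.7 N on the cap. Readings come only at the end of each move, so short peaks between them would not show.

**Surroundings:** the other magazines were not touched, and in the last picture the box, pot and bottle look unmoved.

**Checks that disagreed or failed:**
- My first move call was refused because its rows did not carry every key; nothing moved.
- The network's first pointer points were 7 mm apart between the two views, so I re-read the tip from the pictures, which brought this down to 3 mm.
- The line could not be read, or was misread, in some pictures where the arm hid it.
- The platter turned about 5° less than the fingers moved in the first drag, so a second drag was needed.

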